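# Set and lock the air regulator on a jeweller's bench

## Robot

A 6-joint arm with a two-finger parallel gripper is mounted at the origin on the work surface. World frame = base frame: x ahead of the robot, y to its left, z up, the work surface at z = 0. Lengths are in mm, angles in rad, forces in N, time in s.
With the tool pointing down it reaches from about 325 to 775 mm from the base axis. Payload 5.5 kg.
Tool frame: the origin (TCP) lies between the finger pads; the fingertips stand 14 mm ahead of it and the grasp point (between the pads) lies 5 mm behind it (robot.tip_reach is the distance from the TCP to the fingertips, in mm); z points along the fingers, y is the line along which they close (so a half turn about z gives the same grasp; the last joint's range is limited). The gripper opens to 85 mm and grips with 20 to 120 N. Pads are 22 mm wide; open, the fingers measure 114 mm over their backs; the gripper's body (76 mm by 85 mm) begins 54 mm behind the grasp point. The pads swing forward as they close: fully open they stand 13 mm farther back than shut.
Start: joints at [-1.305, 0.091, 1.231, -0, 1.82, -0.057], TCP at [190.334, -569.025, 245.275] pointing down, gripper open.
Joint ranges: [-2.87, 2.87], [-0.86, 2.18], [0.17, 2.46], [-1.51, 4.65], [0.06, 2.69], [-2.65, 2.65]. Speed limits (rad/s): [2.57, 2.57, 3.01, 3.14, 3.14, 3.14].

## Interface

Orientations are given as [roll, pitch, yaw] about the fixed x, y, z axes, in that order (R = Rz(yaw) Ry(pitch) Rx(roll)).
In Python, from plant import robot gives the robot as it stands. Calls block until the motion is done:
- robot.reach(position, orientation): joint-space move of the TCP to a pose.
- robot.servo_line(position, v=150, frame=None, f_stop=None): straight line of the TCP; frame=None keeps the orientation; v is the mean speed in mm/s. With f_stop (N) it stops when the force on the tool has changed by that much, and returns True; else False.
- robot.goto_joints(angles): joint-space move.
- robot.gripper_to(opening): finger opening in mm; the grip force is fixed at half the most; returns when the fingers have stopped.
- robot.hold(seconds).
- robot.inverse_kinematics(position, orientation): joint angles nearest the present ones, or None.
- robot.observe(): the state.
- robot.get_image(name): name is "scene" or "top" or "wrist"; returns a dict with "frame" (480x640x3 uint8, blue, green, red), "K" (3x3 intrinsics, pixels), "R" (3x3) and "t" (3): a world point X has camera coordinates R X + t; the wrist camera has in their place "T_tool_cam" (4x4, takes a point from camera to tool coordinates, whose origin is the TCP and whose axes are the flange's). Camera axes: x right, y down, z forward; pixel columns grow to the right and rows downward; lengths in mm; the calibration is good to about 2 mm. The wrist camera is an equidistant fisheye: a pixel r from the principal point sees the ray r / f radians off the axis. A picture is of the moment at which its call begins: read the wrist's pose just before it. There is no depth.
A pose or a line that the arm cannot do raises robot.Unreachable and nothing moves.
- robot.finish_job(): hands the job in; it is judged then, once.
Trained networks look in the newest picture that a camera, given by its name, has taken for a name from the list of things; names that differ only in an ending like _2 or _b are one class to them, and where a whole thing is asked for, a point or a joint stands for the part that bears it (a point fixed in the world has none). Each returns a list of dicts, best first, with "score" (0 to 1); they miss things now and then, are a little off and sometimes report something else, mostly with a low value. They report only what shows in the picture. A call takes as long as a camera call. They do not tell look-alikes from the thing itself.
- robot.regions_of(camera, label): "pixels" (480x640 bool, what is visible of it).
- robot.pinpoint(camera, label): "point" ([x, y, z] in mm, in world coordinates, good to about 4 mm: a listed point, or the origin of a listed thing).
The state is a dict: "clock": time; "joint_pos": joint angles; "qvel": joint speeds; "joint_efforts": joint torques, N m; "ee_pos": TCP position; "tool_rot": TCP orientation; "ft_force": force on the tool from outside, world axes, zero at the start; "ft_torque": the same for the moment, N m; "gripper_width": finger opening in mm; "grasp_force": force on a finger pad.
Only numpy, scipy, OpenCV 4.12 (cv2) and the standard library are available. Lean on these libraries where they do the work, as an engineer would, in place of code of your own. Each camera call takes 0.05 s, during which the arm holds its last target. There are 200 camera calls.

## Task

Set the air pressure for the engraving handpiece: turn the blue regulator knob until its white pointer points at the green mark on its block, then pull the knob straight up as far as it goes to lock it, and let go of it. Leave the red regulator's knob as it is.

Things in the scene. Friction and masses are not known exactly. Their poses are not given: they have to be found in the camera images.
- blue_knob (a point): Grip point on the axis of the blue knob: an upright cylinder 40 mm in diameter, 40 mm tall, grippable across any diameter, on a round skirt (56 mm across, 5 mm thick) moving with it. The point is 14 mm below the knob's top, 26 mm above the skirt, 66 mm above the table when in (80 out). Its x axis lies level along the white pointer on the knob's top and skirt; z is up.
- blue_turn (a joint): Knob angle in rad: 0 = white pointer at the middle of the green mark (18 x 14 mm, on the block's top 31 to 49 mm from the axis), growing clockwise seen from above. Starts 0.6 to 1.3 clockwise of the mark: turn it back anticlockwise by that angle. Stops at -0.7 and 1.7; friction 0.05 N m; stays where left. Thin black ticks are only a scale.
- blue_pull (a joint): How far the blue knob is pulled up, in m: 0 = in (start), 0.014 = out at its stop, an orange collar showing below. 4 N of friction; stays where left. Turn it while in, pull it at the mark. Its fixed aluminium block is 100 x 90 mm, 34 mm high, with a gauge (30 mm high, reaching 90 mm from the axis) opposite the mark.
- red_pointer (a point): Tip of the white pointer on the skirt of the red regulator's knob, 26 mm from that knob's axis and 40 mm above the table; its x axis points outward along the pointer. The red regulator is sized like the blue one, and stands to its left or right. Its knob is not to be turned or pulled.
Things that resemble listed ones, but are neither listed nor needed, are in the scene too. What is shaped like the part that bears blue_knob but yellow is not meant.

How it is judged:
By the outcome, as a careful person would: the job done as asked, in the order asked, and still so for the second after the job is handed in, with the robot touching nothing.
It also fails if it takes over 32 s, if anything falls off the work surface, if the arm or the gripper's body presses on something with over 40 N, if the wrist force passes 120 N, or if a joint passes its speed limit or range.

## Working session

There is one attempt and no reset: what is moved stays moved. The work goes in short steps, each a Python script; the robot and the scene stay as the last script left them, time stands still between calls to the robot, and variables do not carry over. Pictures are saved under pics/ and viewed, at most 10 in all, crops included, and the job is handed in when it is done.

```bash
mkdir -p pics
python3 - <<'E'
from plant import robot
import cv2,numpy as np
for c in ("scene","top"):
    im=robot.get_image(c); cv2.imwrite(f"pics/{c}1.png",im["frame"])
    for l in ("blue_knob","red_pointer"):
        for d in robot.pinpoint(c,l): print(c,l,np.round(d["point"],1),round(d["score"],2),(lambda p:np.round((p/p[2])[:2]))(im["K"]@(im["R"]@np.array(d["point"])+im["t"])))
print(robot.observe()["clock"])
E
```

```text
scene blue_knob [189.2 336.3  67.7] 0.73 [473. 198.]
scene blue_knob [321.9 156.7  65.7] 0.7 [368. 222.]
scene red_pointer [ 537.7 -154.8   37.1] 0.83 [179. 266.]
top blue_knob [191.9 340.9  65.8] 0.75 [186. 333.]
top blue_knob [320.3 153.5  65.5] 0.66 [276. 273.]
top blue_knob [530.4 127.8  66.9] 0.59 [289. 177.]
top red_pointer [ 537.9 -157.5   38.2] 0.92 [417. 178.]
0.3
```

View pics/top1.png

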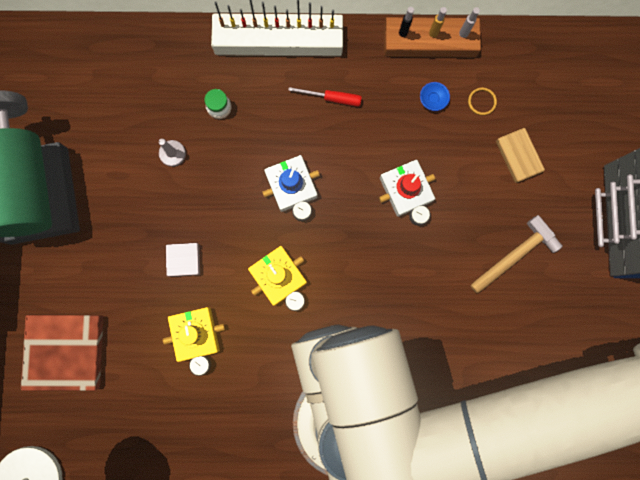

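View pics/scene1.png

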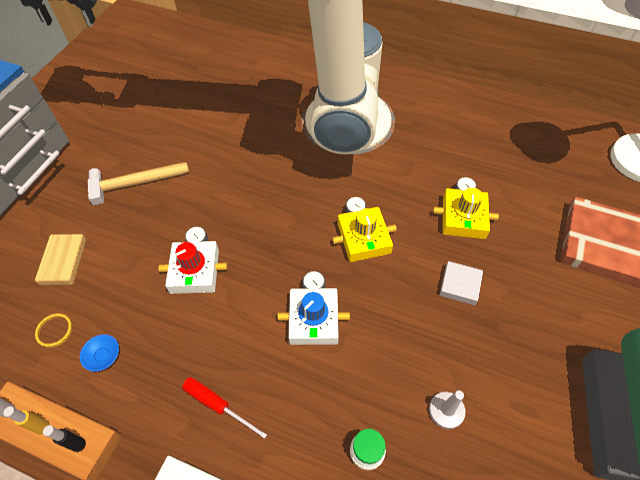

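Blue regulators: the candidates reported in the top view are yellow (191,333), yellow (277,275) and blue (291,180). Only the white block with the blue knob at (291,180), scene (313,308), fits. The red one is at (410,185). I'll move above it and rectify a close wrist view, which also serves as the enlarged crop.

```bash
cat > h.py <<'E'
from plant import robot
import cv2,numpy as np
from scipy.spatial.transform import Rotation as Ro
def toolpose():
    o=robot.observe(); r=np.array(o["tool_rot"],float)
    return np.array(o["ee_pos"]), (r if r.shape==(3,3) else Ro.from_euler("xyz",r).as_matrix())
def rect(im,p,R,c,z,half=70,s=4):
    "orthographic view of plane z: rows down = -x, cols right = -y (like top cam)"
    n=int(2*half*s)
    v,u=np.mgrid[0:n,0:n]
    X=np.stack([c[0]+half-v/s,c[1]+half-u/s,np.full(u.shape,float(z))],-1)
    T=im["T_tool_cam"]; Rw=R@T[:3,:3]; tw=R@T[:3,3]+p
    q=(X-tw)@Rw; rho=np.hypot(q[...,0],q[...,1]); th=np.arctan2(rho,q[...,2]); K=im["K"]
    k=th/np.maximum(rho,1e-9)
    return cv2.remap(im["frame"],(K[0,0]*q[...,0]*k+K[0,2]).astype(np.float32),(K[1,1]*q[...,1]*k+K[1,2]).astype(np.float32),cv2.INTER_LINEAR)
E
python3 - <<'E'
from h import *
c=np.array([530,128.])
r=robot.observe(); print(r["tool_rot"])
yaw=-1.2
print([np.round(robot.inverse_kinematics([530,128,190],[np.pi,0,y]),2) for y in (-2.8,-2,-1.2,0,1.2,2)if robot.inverse_kinematics([530,128,190],[np.pi,0,y]) is not None])
robot.reach([530,128,200],[np.pi,0,1.2])
p,R=toolpose(); im=robot.get_image("wrist"); np.savez("w1.npz",p=p,R=R,**im)
for l in("blue_knob",):
    print([(np.round(d["point"],1),round(d["score"],2)) for d in robot.pinpoint("wrist",l)])
print(p,robot.observe()["joint_pos"],robot.observe()["clock"],im["T_tool_cam"].round(2))
a=rect(im,p,R,c,80,45,4);b=rect(im,p,R,c,34,70,4)
b=cv2.resize(b,(360,360)); 
cv2.imwrite("pics/w1.png",np.hstack([cv2.resize(a,(360,360)),b]))
E
```

```text
[-3.14088520e+00 -5.45648793e-05  3.22800119e-01]
[array([ 0.17, -0.06,  1.48,  0.  ,  1.72, -1.74]), array([ 0.17, -0.06,  1.48,  0.  ,  1.72, -2.54]), array([ 0.17, -0.06,  1.48, -0.  ,  1.72,  1.75]), array([ 0.17, -0.06,  1.48, -0.  ,  1.72,  0.55]), array([ 0.17, -0.06,  1.48,  0.  ,  1.72, -0.25])]
[(array([533.2, 129.3,  65.5]), 0.65), (array([321.6, 152.8,  69. ]), 0.63)]
[530.22359278 127.24239723 200.03658846] [ 1.73350826e-01 -6.07912793e-02  1.46398077e+00 -1.44860327e-04
  1.73837174e+00  5.45340946e-01] 3.1417 [[   0.     -0.95   -0.31   78.38]
 [   1.      0.     -0.     -0.31]
 [   0.     -0.31    0.95 -128.68]
 [   0.      0.      0.      1.  ]]
```

View pics/w1.png

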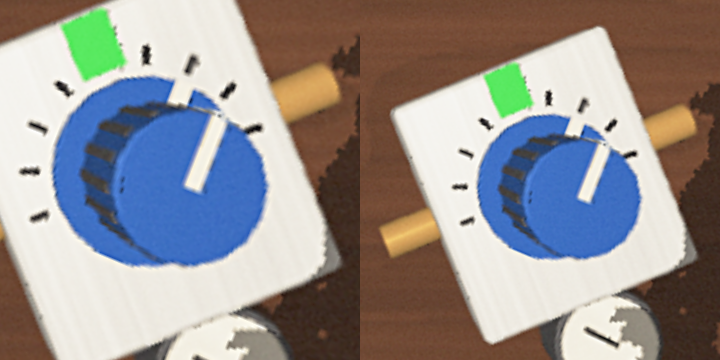

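The crop confirms the blue knob on a white block. The pointer on its top runs (195,188)→(215,120) and the green mark is at (95,45) in the left panel, so the pointer is clockwise of the mark. Now the measurement by code.

```bash
cat >> h.py <<'E'
def measure(im,p,R,c,zt=80,dz=0,axis=None,half=70,s=4):
    toxy=lambda uv:np.array([c[0]+half-uv[1]/s,c[1]+half-uv[0]/s])
    g=cv2.cvtColor(rect(im,p,R,c,34,half,s),cv2.COLOR_BGR2HSV)
    gm=cv2.inRange(g,(45,120,80),(75,255,255)); n,_,st,ce=cv2.connectedComponentsWithStats(gm)
    G=toxy(ce[1+st[1:,4].argmax()])
    a=rect(im,p,R,c,zt,half,s); h=cv2.cvtColor(a,cv2.COLOR_BGR2HSV)
    wm=cv2.inRange(h,(0,0,150),(180,90,255))
    # knob top: brightest-blue disk of 20 mm radius, best fit by template on edge-free score
    bm=(cv2.inRange(h,(95,120,150),(125,255,255))).astype(np.float32)/255
    return G,a,wm,bm,toxy
E
python3 - <<'E'
from h import *
w=np.load("w1.npz"); im={k:w[k] for k in("frame","K","T_tool_cam")}; c=np.array([530,128.])
G,a,wm,bm,toxy=measure(im,w["p"],w["R"],c)
cv2.imwrite("bm.png",bm*255)
# pointer on top: white component nearest centre
n,lab,st,ce=cv2.connectedComponentsWithStats(wm)
for i in range(1,n):
    if st[i,4]>80: 
        (cx,cy),(ww,hh),an=cv2.minAreaRect(np.argwhere(lab==i)[:,::-1].astype(np.float32)); print(i,st[i,4],toxy((cx,cy)).round(1),round(ww/4,1),round(hh/4,1),round(an,1))
print("G",G)
# block outline at z=34 -> centre/orientation
a34=rect(im,w["p"],w["R"],c,34); h=cv2.cvtColor(a34,cv2.COLOR_BGR2HSV)
cv2.imwrite("pics/m1.png",np.hstack([a[100:460,100:460],a34[100:460,100:460]]))
# skirt circle (z=40) ring and top circle by Hough
for z,r in((80,20),(40,28)):
    b=rect(im,w["p"],w["R"],c,z); g=cv2.medianBlur(b[:,:,2],5)
    H=cv2.HoughCircles(g,cv2.HOUGH_GRADIENT,1.5,200 if 0 else 40,param1=80,param2=15,minRadius=int(r*4-3),maxRadius=int(r*4+3))
    if H is not None: print(z,[(toxy(q[:2]).round(1),q[2]/4) for q in H[0][:4]])
E
```

```text
1 76988 [518.6 132. ] 114.9 76.1 67.7
G [565.06765412 140.32546037]
80 [(array([528.6, 126.6]), np.float32(20.1125)), (array([535.7, 138.2]), np.float32(20.1125)), (array([483.2, 119.1]), np.float32(19.7)), (array([502.7, 155.8]), np.float32(20.525))]
40 [(array([528.2, 125.8]), np.float32(27.5875)), (array([569.8,  89.8]), np.float32(27.7)), (array([548.8, 130.3]), np.float32(28.1125)), (array([557.8, 157.7]), np.float32(27.7))][ WARN:0@0.297] global loadsave.cpp:1063 imwrite_ Unsupported depth image for selected encoder is fallbacked to CV_8U.
```

```bash
cat >> h.py <<'E'
def pointer(im,p,R,c,ax,z,r0,r1,half=70,s=4):
    "direction (rad, about z from +x) of white pixels in the ring r0..r1 mm about ax at height z"
    h=cv2.cvtColor(rect(im,p,R,c,z,half,s),cv2.COLOR_BGR2HSV)
    v,u=np.mgrid[0:h.shape[0],0:h.shape[1]]
    X=np.stack([c[0]+half-v/s-ax[0],c[1]+half-u/s-ax[1]],-1); r=np.hypot(X[...,0],X[...,1])
    m=(cv2.inRange(h,(0,0,140),(180,80,255))>0)&(r>r0)&(r<r1); P=X[m]
    vx,vy,x0,y0=cv2.fitLine(P.astype(np.float32),cv2.DIST_L2,0,.01,.01).ravel()
    sg=np.sign(vx*x0+vy*y0)
    return np.arctan2(P[:,1].mean(),P[:,0].mean()),np.arctan2(sg*vy,sg*vx),len(P)/s/s,P.min(0),P.max(0)
E
python3 - <<'E'
from h import *
w=np.load("w1.npz"); im={k:w[k] for k in("frame","K","T_tool_cam")}; c=np.array([530,128.])
print(pointer(im,w["p"],w["R"],c,(528.6,126.6),80,0,19))
print(pointer(im,w["p"],w["R"],c,(528.2,125.8),40,22,26.5))
G=np.array([565.07,140.33])-(528.2,125.8);print(np.arctan2(G[1],G[0]))
b=rect(im,w["p"],w["R"],c,34);h=cv2.cvtColor(b,cv2.COLOR_BGR2HSV)
print(cv2.minAreaRect(np.argwhere(cv2.inRange(h,(45,120,80),(75,255,255)))[:,::-1].astype(np.float32)))
E
```

```text
(np.float64(-0.5492528031748669), np.float32(-0.37039882), 92.875, array([ -1.35, -10.35]), array([17.9,  0.4]))
(np.float64(-0.7209866350374142), np.float32(0.8482862), 60.75, array([  7.3, -22.8]), array([25.3 , -6.05]))
0.37539888204706184
((230.7880096435547, 139.67759704589844), (70.75042724609375, 55.77204513549805), 66.97450256347656)
```

Run:
```python
from h import *
w=np.load("w1.npz"); im={k:w[k] for k in("frame","K","T_tool_cam")}; c=np.array([530,128.])
for r in (12,14,16): print(pointer(im,w["p"],w["R"],c,(528.6,126.6),80,0,r)[:3])
print(robot.servo_line([528.4,126.3,62],v=100,f_stop=15))
robot.gripper_to(30)
p,R=toolpose(); o=robot.observe()
print(p,o["tool_rot"],o["gripper_width"],o["grasp_force"],o["ft_force"],o["ft_torque"],o["clock"])
```

```text
(np.float64(-0.6503907952298876), np.float32(-0.3582406), 58.8125)
(np.float64(-0.6119304671523343), np.float32(-0.36663747), 68.625)
(np.float64(-0.5828231257360736), np.float32(-0.3697323), 78.25)
False
[528.63546961 126.27495624  62.49753412] [ 3.14095020e+00 -2.90762561e-04  1.19990951e+00] 38.42170984738097 60.21709442138672 [ 0.12491564 -1.06703971  2.68240835] [-0.07357131  0.10038022  0.05088009] 5.175
```

Run:
```python
from h import *
p=[528.6,125.5,62.5]
for a in (.26,.52,.77): robot.servo_line(p,v=60,frame=[np.pi,0,1.2+a]) if 0 else robot.reach(p,[np.pi,0,1.2+a])
o=robot.observe(); print(o["tool_rot"],o["ft_force"],o["ft_torque"],o["clock"])
robot.gripper_to(70); robot.servo_line([528.6,125.5,200],v=150)
p,R=toolpose(); im=robot.get_image("wrist"); np.savez("w2.npz",p=p,R=R,**im)
c=np.array([530,128.])
a=rect(im,p,R,c,80,45,8);b=rect(im,p,R,c,37,60,6)
cv2.imwrite("pics/w2.png",np.hstack([cv2.resize(a,(400,400)),cv2.resize(b,(400,400))]))
b=rect(im,p,R,c,34);h=cv2.cvtColor(b,cv2.COLOR_BGR2HSV)
print(cv2.minAreaRect(np.argwhere(cv2.inRange(h,(45,120,80),(75,255,255)))[:,::-1].astype(np.float32)))
for r in (12,16): print(pointer(im,p,R,c,(528.6,125.5),80,0,r))
print(robot.observe()["clock"])
```

```text
[ 3.14156450e+00 -1.00930355e-03  1.96357746e+00] [-2.07163435  4.953732    1.60363132] [0.83640634 0.26490148 0.06918411] 6.2417
((230.9608612060547, 138.96665954589844), (72.70614624023438, 55.035789489746094), 66.97450256347656)
(np.float64(0.37458807194159016), np.float32(0.37214217), 62.125, array([-1.35, -2.25]), array([11.65,  6.5 ]))
(np.float64(0.37675329532754676), np.float32(0.37842274), 81.9375, array([-1.35, -2.25]), array([15.4,  8. ]))
7.7667
```

View pics/w2.png

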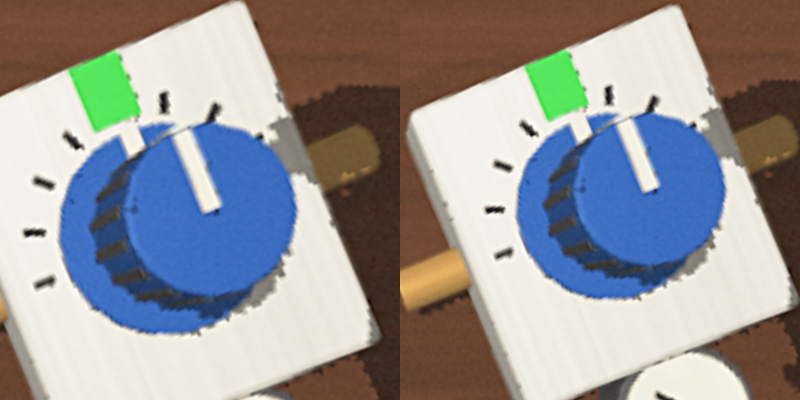

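Both panels show the pointer near the mark's line. The skirt pointer in the right panel is at (580,126) and the mark is at (557,85), so I'll check the residual with heights accounted for.

Run:
```python
from h import *
w=np.load("w2.npz"); im={k:w[k] for k in("frame","K","T_tool_cam")}; p,R=w["p"],w["R"]; c=np.array([530,128.])
toxy=lambda uv:np.array([c[0]+70-uv[1]/8,c[1]+70-uv[0]/8])
def blobs(z,m):
    b=rect(im,p,R,c,z,70,8);h=cv2.cvtColor(b,cv2.COLOR_BGR2HSV);return b,m(h)
b,g=blobs(34,lambda h:cv2.inRange(h,(45,120,80),(75,255,255)))
(gc,_,_)=cv2.minAreaRect(np.argwhere(g)[:,::-1].astype(np.float32)); G=toxy(gc); print("G",G)
for z,r in((80,20),(40,28)):
    b=rect(im,p,R,c,z,70,4); H=cv2.HoughCircles(cv2.medianBlur(b[:,:,2],5),cv2.HOUGH_GRADIENT,1.5,40,param1=80,param2=15,minRadius=r*4-3,maxRadius=r*4+3)
    print(z,[(np.array([c[0]+70-q[1]/4,c[1]+70-q[0]/4]).round(1),q[2]/4) for q in H[0][:2]])
    # least-squares: fit to blue outline
b,wm=blobs(80,lambda h:cv2.inRange(h,(0,0,140),(180,80,255)))
n,lab,st,ce=cv2.connectedComponentsWithStats(wm)
for z in (80,40):
    b,wm=blobs(z,lambda h:cv2.inRange(h,(0,0,140),(180,80,255)))
    n,lab,st,ce=cv2.connectedComponentsWithStats(wm)
    for i in range(1,n):
        if 150<st[i,4]<9000:
            q=cv2.minAreaRect(np.argwhere(lab==i)[:,::-1].astype(np.float32)); print(z,toxy(q[0]).round(1),np.round(np.array(q[1])/8,1),round(q[2],1))
b,_=blobs(40,lambda h:0); x,y=[int((c[1]+70-137)*8),int((c[0]+70-552)*8)]
cv2.imwrite("pics/skirt.png",cv2.resize(b[y-160:y+160,x-160:x+240],(800,640))[:600])
print("crop origin",toxy((x-160,y-160)),"16px/mm")
```

```text
G [565.27793121 140.23418045]
80 [(array([527.8, 126.6]), np.float32(20.1125)), (array([519.6, 133.7]), np.float32(19.7))]
40 [(array([527.8, 125.8]), np.float32(27.7)), (array([537.6, 109.7]), np.float32(28.525))]
80 [538.8 108.2] [3.  0.9] 71.6
40 [545.5  93.8] [3.5 1.1] 71.6
crop origin [572. 157.] 16px/mm
```

View pics/skirt.png

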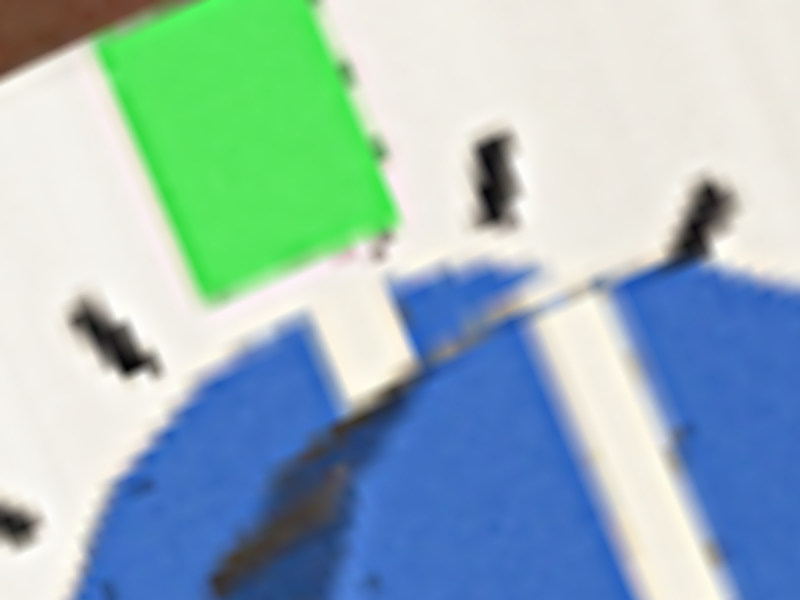

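The skirt pointer, at (363,344) in the crop, points about 0.36–0.41 and the top pointer 0.38. The mark lies at 0.37–0.40, so they agree within about 0.02 rad. Now grip and pull up.

Run:
```python
from h import *
y=robot.observe()["tool_rot"][2]; F=[np.pi,0,y]
print(robot.servo_line([528.4,125.5,62.5],v=120,f_stop=15))
robot.gripper_to(30); o=robot.observe(); p=np.array(o["ee_pos"]); print(p,o["gripper_width"],o["ft_force"])
print(robot.servo_line(p+[0,0,19],v=15,f_stop=25)); o=robot.observe(); print(np.array(o["ee_pos"])-p,o["ft_force"],o["tool_rot"][2]-y,o["clock"])
robot.gripper_to(75); q=np.array(robot.observe()["ee_pos"])
robot.servo_line([q[0],q[1],220],v=150)
p,R=toolpose(); im=robot.get_image("wrist"); np.savez("w3.npz",p=p,R=R,**im)
s=robot.get_image("scene")["frame"]
print(robot.observe()["clock"])
c=np.array([530,128.])
cv2.imwrite("pics/w3.png",np.hstack([cv2.resize(rect(im,p,R,c,54,60,8),(400,400)),cv2.resize(s[250:370,250:370],(400,400),interpolation=cv2.INTER_CUBIC)]))
```

```text
False
[528.70974896 125.55845678  63.34059147] 38.57544227345678 [-1.75958041 -0.2488113   3.97582748]
True
[-1.15588305e-02 -2.03593632e-02  1.40082443e+01] [-0.10566589  0.05393257  0.66056734] -2.040822720661417e-05 10.4833
12.1417
```

View pics/w3.png

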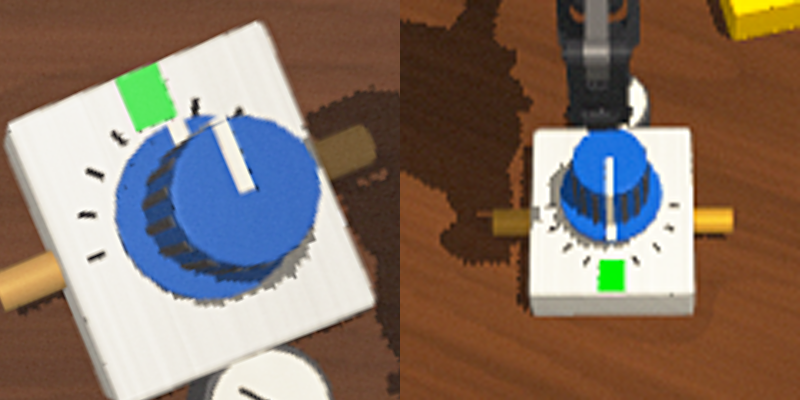

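The pointer is aligned with the mark (right panel: pointer (611,200), mark (611,275)). I'll check that the knob is fully out from its apparent size.

Run:
```python
from h import *
c=np.array([530,128.])
for f in("w2.npz","w3.npz"):
    w=np.load(f); im={k:w[k] for k in("frame","K","T_tool_cam")}
    for z,r in((80,20),(94,20),(40,28),(54,28)):
        b=rect(im,w["p"],w["R"],c,z,70,8); H=cv2.HoughCircles(cv2.medianBlur(b[:,:,2],7),cv2.HOUGH_GRADIENT,1.5,400,param1=80,param2=15,minRadius=int(r*8*.92),maxRadius=int(r*8*1.1))
        q=H[0][0]; print(f,z,np.round([c[0]+70-q[1]/8,c[1]+70-q[0]/8,q[2]/8],1))
o=robot.observe(); print(o["ft_force"],o["clock"])
```

```text
w2.npz 80 [527.7 125.9  19.4]
w2.npz 94 [521.9 140.2  21.9]
w2.npz 40 [527.3 125.7  27.7]
w2.npz 54 [526.  129.3  26.3]
w3.npz 80 [529.2 122.2  20.9]
w3.npz 94 [527.5 125.7  19.4]
w3.npz 40 [528.8 122.7  28.8]
w3.npz 54 [527.5 126.1  27.5]
[-0.07946369  0.58820461  0.05067092] 12.1417
```

The knob now sits at the out heights (94 and 54 mm), with the same centre and radii as it had at 80 and 40 mm, so it is fully out. Handing in.

```bash
python3 -c "
from plant import robot
print(robot.finish_job())"
```

```text
the job is handed in; nothing more can be done
None
```

I turned the blue knob to within about 0.02 rad of the green mark, pulled it up the full 14 mm to its stop and released it; I never touched the red knob, and handed the job in at about 12 s.

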